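# Slide the dish tray under the lamp and start the exposure

### The job

Take the steel tray by its upright handle and slide it, with the covered dish lying level on it, between the two rails and under the lamp until it is fully home against the stop at the far end of the lane. Then press the large round key on top of the lamp fully down, let it come up, and after it press the small round key fully down. Press no key before the tray is home, leave the square key alone and do not disturb the glassware.

Things in the scene. Friction and masses are not known exactly. Their poses are not given: they have to be found in the camera images.
- lamp: Grey box-shaped exposure lamp on a low open stand, fixed to the bench. Origin on the bench at the lane's middle, z up; the lane runs along its x axis, and the tray goes in from the open -x end, moving along +x. Housing centred over the origin: 100 mm along x, 220 mm along y, underside 42 mm and top 100 mm above the bench. Four posts, 14 mm square, at x = +-42, y = +-78 mm.
- lane_home (a point): Point on the bench in the lane's middle (same place and axes as the lamp's origin), where the tray's origin lies when the tray is fully home, touching the stop.
- lane_mouth (a point): Point on the bench at the middle of the lane's open end, 70 mm before lane_home; lamp's axes. Two aluminium rails, 12 mm high, run from here along x for 140 mm; the lane between them is 124 mm wide (inner faces at y = +-62 mm). A crosswise stop bar 14 mm high closes the far end, its near face 52 mm beyond lane_home.
- tray: Loose steel tray, about 0.35 kg, slides flat on the bench. Pan 104 x 104 mm, 5 mm floor, rim 12 mm high, 4 mm thick. Origin under the pan's centre, z up. A stem 22 mm wide, 5 mm thick runs from the pan's -x side to x = -142 mm and carries the handle. Goes in pan first, x axis along the lamp's x, 10 mm spare each side; when home the handle's middle is 75 mm outside the lamp's face.
- tray_handle (a point): Grip point in the tray's upright black handle, at x = -125, y = 0, z = 35 mm in the tray's frame, with the tray's axes. The handle is 32 mm long along x, 14 mm thick along y (grip it across y), and reaches from 5 to 47 mm above the bench.
- dish: Clear round covered culture dish, 90 mm diameter, 16 mm high, about 60 g, loose in the tray's pan (3 mm of play), its top 21 mm above the bench. Origin under its centre, z up.
- key_large (a joint): Travel of the large round key, m: 0 up, 0.006 fully down. It springs back; about 1.2 N starts it and 4.8 N takes it fully down.
- key_small (a joint): Travel of the small round key, m: same travel and spring as the large one.
- key_square (a joint): Travel of the square key, m: same travel and spring. It is to be left alone.
- key_large_top (a point): Centre of the top of the large round white key, 36 mm diameter, 120 mm above the bench when up (14 mm above its flat black 46 mm square base, 8 mm above it when down). The three keys stand in a row on top of the lamp along the lamp's y axis, 62 mm apart, in any order; each is pressed straight down.
- key_small_top (a point): Centre of the top face of the small round white key, 18 mm diameter, same height as the large one.
- key_square_top (a point): Centre of the top face of the square white key, 30 x 30 mm, same height.
- flask: Bystander: loose conical glass flask, 74 mm diameter at the foot, 104 mm high. Origin under its centre.
- bottle: Bystander: loose brown reagent bottle with a cap, 64 mm diameter, 125 mm high. Origin under its centre.
- measure: Bystander: loose conical measuring cup on a round foot, 64 mm diameter, 115 mm high. Origin under its centre.
There are look-alikes about, which are no part of the job. Several things have the shape of the tray; the one meant has the colours described above. Of the things like the lamp, leave any that is red; of the rest the larger one is meant.

How it is judged:
By the outcome, as a careful person would: the job done as asked, in the order asked, and still so for the second after the job is handed in, with the robot touching nothing.
It also fails if it takes over 58 s, if anything falls off the work surface, if the arm or the gripper's body presses on something with over 40 N, if the wrist force passes 120 N, or if a joint passes its speed limit or range.

### The arm

A 6-joint arm with a two-finger parallel gripper is mounted at the origin on the work surface. World frame = base frame: x ahead of the robot, y to its left, z up, the work surface at z = 0. Lengths are in m, angles in rad, forces in N, time in s.
With the tool pointing down it reaches from about 0.35 to 0.875 m from the base axis. Payload 15.5 kg.
Tool frame: the origin (TCP) lies at the very end of the fingers, on their centre line; the grasp point (between the pads) lies arm.hold_point_z behind it (arm.hold_point_z is the distance from the TCP to the grasp point, in m); z points along the fingers, y is the line along which they close (so a half turn about z gives the same grasp; the last joint's range is limited). The gripper opens to 85 mm and grips with 20 to 120 N. Pads are 22 mm wide; open, the fingers measure 114 mm over their backs; the gripper's body (76 mm by 85 mm) begins 54 mm behind the grasp point. The pads swing forward as they close: fully open they stand 13 mm farther back than shut.
Start: joints at [1.048, 0.494, 1.345, -0, 1.302, -0.096], TCP at [0.259, 0.569, 0.198] pointing down, gripper open.
Joint ranges: [-2.91, 2.91], [-0.82, 2.16], [0.22, 2.67], [-1.22, 4.37], [0.12, 2.79], [-3.08, 3.08]. Speed limits (rad/s): [1.89, 1.89, 2.57, 3.01, 3.01, 3.01].

### API

Orientations are given as a 3x3 rotation matrix whose columns are the frame's x, y, z axes.
In Python, from station import read_state, grab_frame, get_calibration, workorder, trace, mark_of, arm gives the robot as it stands.
- The arm moves only by the shell command python3 -m pendant 'ROWS' [FORCE]. ROWS is JSON, a list of rows, each an object with "dp": the shift along the world's x, y, z in m, a list of three; "delta_rot": the turn, a rotation vector about the world's x, y, z in rad, a list of three; "grip": the opening in per cent of the stroke, from 0 (shut) to 100 (fully open). A call has 1 to 20 rows; each row shifts and turns the commanded pose from where the row before left it; what a row does not reach is not made up. A row lasts 1/12 s, in which the tool goes at most 41.7 mm and 7.16 degrees, less where a joint would pass 70% of its speed; a pose out of reach is approached as far as the arm can. A call with a gripper value outside its range is refused whole. The fingers move at their own pace and stop on an object; FORCE is the grip in N (left out, the last holds). Time passes only in rows, so rows that do not move let the fingers close. It gives the time, the measured TCP pose, the force, the opening and the grip force at its end, in the units of the state.
- read_state(): the state, without advancing time (a new reading comes with each control period).
- grab_frame(name): name is "side" or "top" or "wrist"; returns (picture, depth): 400x640x3 uint8, red, green, blue; 400x640 float32, m along the optical axis (not along the pixel's ray), 0 where there is no reading.
- get_calibration(name): a dict with "fovy" (degrees; the focal length in pixels is half the picture's height over the tangent of half this angle, whatever the lens; pixels are square), "cx", "cy" (the principal point, pixels), "origin" and "rotation" of the camera in the world. Camera axes: x right, y down, z forward; pixel columns grow to the right and rows downward; lengths in m; the calibration is good to about 2 mm. A picture is of the moment at which its call begins: read the wrist's pose just before it. get_calibration takes no time and is no camera call; for the wrist camera it gives the pose at the moment of the call.
- workorder.finish_job(): hands the job in; it is judged then, once.
Trained networks look in the newest picture that a camera, given by its name, has taken for a name from the list of things; names that differ only in an ending like _2 or _b are one class to them, and where a whole thing is asked for, a point or a joint stands for the part that bears it (a point fixed in the world has none). Each returns a list of dicts, best first, with "p" (0 to 1); they miss things now and then, are a little off and sometimes report something else, mostly with a low value. They report only what shows in the picture. A call takes as long as a camera call. They do not tell look-alikes from the thing itself.
- trace(camera, label): "region" (400x640 bool, what is visible of it) and "point" ([column, row] as shares, 0 to 1, of the picture: columns of its width, rows of its height, amid what is visible of it).
- mark_of(camera, label): "point" ([column, row] as shares, 0 to 1, of the picture: columns of its width, rows of its height: a listed point, or the origin of a listed thing).
The state is a dict: "t": time; "joint_positions": joint angles; "qvel": joint speeds; "tau": joint torques, N m; "tcp_pos": TCP position; "tcp_rot": TCP orientation; "ft_force": force on the tool from outside, world axes, zero at the start; "ft_torque": the same for the moment, N m; "opening": opening from 0.0 (shut) to 1.0 (fully open); "gripper_force": force on a finger pad.
Only numpy, scipy, OpenCV 4.12 (cv2) and the standard library are available. Lean on these libraries where they do the work, as an engineer would, in place of code of your own. Each camera call takes 0.05 s, during which the arm holds its last target. There are 200 camera calls.

## Working session

There is one attempt and no reset: what is moved stays moved. The work goes in short steps, Python scripts to look and compute and a shell command to move; the robot and the scene stay as the last step left them, time stands still between calls to the robot, and variables do not carry over. Pictures are saved under pics/ and viewed, at most 10 in all, crops included, and the job is handed in when it is done.

```bash
mkdir -p pics; cat > h.py <<'E'
import numpy as np, cv2
from station import *
def ray(c,u,v):
    f=200/np.tan(np.radians(c['fovy'])/2); R=np.array(c['rotation'])
    return np.array(c['origin']), R@np.array([(u-c['cx'])/f,(v-c['cy'])/f,1])
def onz(c,u,v,z):
    o,d=ray(c,u,v); return o+d*(z-o[2])/d[2]
def dep(c,u,v,dd):
    o,d=ray(c,u,v); return o+d*dd
def cloud(c,D):
    f=200/np.tan(np.radians(c['fovy'])/2); v,u=np.mgrid[:400,:640]
    P=np.stack([(u-c['cx'])/f*D,(v-c['cy'])/f*D,D],-1)@np.array(c['rotation']).T+np.array(c['origin'])
    P[D<=0]=np.nan; return P
def save(n,im,s=1): cv2.imwrite(n,cv2.resize(im[:,:,::-1],None,fx=s,fy=s,interpolation=cv2.INTER_CUBIC))
E
python3 - <<'E'
from h import *
print(arm.hold_point_z)
for n in ['top','side']:
    im,D=grab_frame(n); save(f'pics/{n}0.png',im,1.25); c=get_calibration(n)
    np.savez(n+'0.npz',im=im,D=D)
    P=cloud(c,D)
    for l in ['lamp','tray','tray_handle','dish','key_large_top','key_small_top','key_square_top','lane_home','lane_mouth','flask','bottle','measure']:
        z={'tray_handle':.035,'key_large_top':.12,'key_small_top':.12,'key_square_top':.12}.get(l,0)
        for r in mark_of(n,l):
            u,v=r['point'][0]*640,r['point'][1]*400
            print(n,l,round(r['p'],2),int(u),int(v),onz(c,u,v,z).round(3))
E
```

```text
0.0187
top lamp 0.94 150 243 [0.406 0.523 0.   ]
top lamp 0.8 237 312 [0.223 0.296 0.   ]
top lamp 0.76 315 184 [0.549 0.088 0.   ]
top tray 0.84 405 102 [ 0.773 -0.166  0.   ]
top tray 0.82 406 201 [ 0.498 -0.153  0.   ]
top tray 0.61 426 285 [ 0.279 -0.192  0.   ]
top tray_handle 0.96 374 124 [ 0.701 -0.071  0.035]
top tray_handle 0.9 477 298 [ 0.246 -0.306  0.035]
top tray_handle 0.65 456 178 [ 0.551 -0.276  0.035]
top tray_handle 0.56 215 185 [0.549 0.346 0.035]
top tray_handle 0.37 315 178 [0.561 0.09  0.035]
top dish 0.69 409 200 [ 0.5   -0.159  0.   ]
top key_large_top 0.63 324 207 [0.477 0.07  0.12 ]
top key_small_top 0.4 309 155 [0.601 0.101 0.12 ]
top key_small_top 0.4 324 118 [0.693 0.063 0.12 ]
top key_square_top 0.6 408 200 [ 0.486 -0.128  0.12 ]
top key_square_top 0.57 318 177 [0.548 0.083 0.12 ]
top flask 0.68 326 120 [0.726 0.053 0.   ]
top bottle 0.82 216 188 [0.546 0.353 0.   ]
top measure 0.78 222 248 [0.387 0.335 0.   ]
top measure 0.55 318 177 [0.569 0.081 0.   ]
side lamp 0.86 250 146 [0.415 0.529 0.   ]
side lamp 0.81 216 204 [0.22  0.309 0.   ]
side lamp 0.73 
[... 397 characters left out ...]
6 -0.163 -0.   ]
side key_large_top 0.56 324 202 [0.477 0.06  0.12 ]
side key_small_top 0.49 325 201 [0.482 0.063 0.12 ]
side key_small_top 0.46 350 177 [0.593 0.111 0.12 ]
side key_square_top 0.68 339 190 [0.536 0.08  0.12 ]
side lane_home 0.89 249 148 [0.408 0.519 0.   ]
side lane_home 0.75 216 207 [0.217 0.301 0.   ]
side lane_home 0.58 372 284 [ 0.501 -0.163  0.   ]
side lane_mouth 0.86 350 228 [0.545 0.024 0.   ]
side lane_mouth 0.78 223 216 [0.224 0.252 0.   ]
side lane_mouth 0.63 261 154 [0.435 0.47  0.   ]
side flask 0.75 390 197 [0.722 0.07  0.   ]
side bottle 0.66 301 160 [0.551 0.371 0.   ]
side measure 0.92 262 181 [0.389 0.337 0.   ]
side measure 0.15 335 217 [0.527 0.084 0.   ]
```

View pics/top0.png

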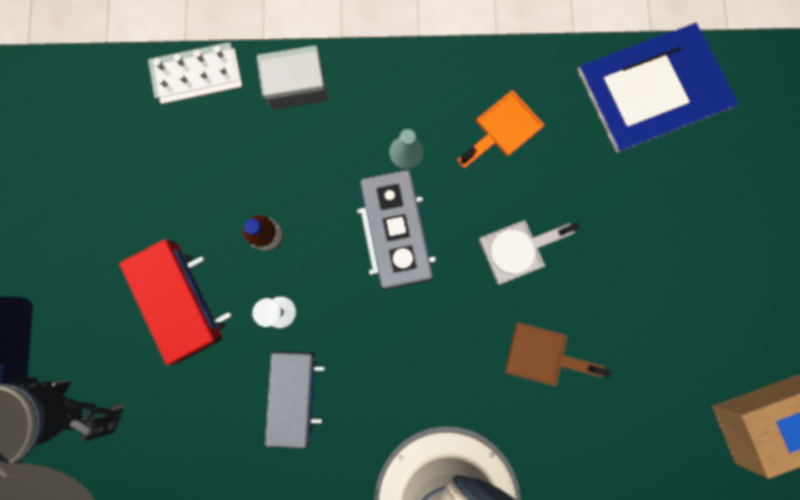

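View pics/side0.png

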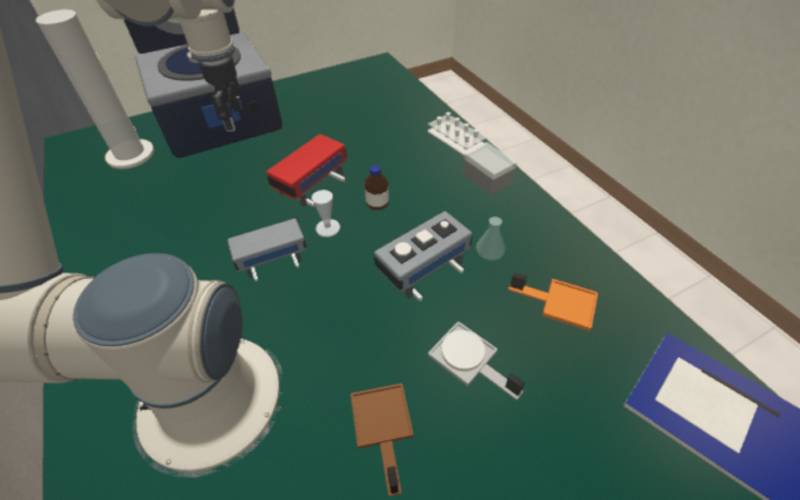

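In the top view (640-px scale) there are four tray shapes or lamps to sort out:
- **Trays:** orange (405,102), brown (426,285) and steel with the dish (406,201). The steel one is the tray meant.
- **Lamps:** red (150,243) is excluded. The small grey one (237,312) has no keys. The larger grey one (315,184) has three keys and is the lamp meant.

The stop is on the left side of the lamp (+y in the world), so the mouth faces -y.

```bash
python3 - <<'E'
from h import *
s=read_state(); print(s['t'],np.array(s['tcp_rot']).round(3).tolist())
d=np.load('top0.npz'); im,D=d['im'],d['D']; c=get_calibration('top'); P=cloud(c,D)
save('pics/crop.png',im[120:260,260:480],3.5)
R=P[100:260,270:370].reshape(-1,3); 
q=R[(R[:,2]>.092)&(R[:,2]<.108)]; q=q[np.hypot(q[:,0]-.54,q[:,1]-.085)<.14]
print(len(q),cv2.minAreaRect((q[:,:2]*1000).astype(np.float32)),np.median(q[:,2]))
k=P[100:260,270:370][...,2]
q=R[(R[:,2]>.115)&(R[:,2]<.13)&(np.hypot(R[:,0]-.54,R[:,1]-.085)<.14)]
for a in [(.477,.067),(.54,.084),(.6,.103)]:
    w=q[np.hypot(*(q[:,:2]-a).T)<.03]; print('key',len(w),w.mean(0).round(4), (w.max(0)-w.min(0)).round(3))
# tray: by color
for l in ['tray','tray_handle']:
  for cam in ['top']:
    for r in trace(cam,l):
        u,v=r['point'][0]*640,r['point'][1]*400
        if abs(u-420)<60 and abs(v-190)<30:
            m=r['region']; p=P[m]; p=p[~np.isnan(p[:,0])]
            print(l,r['p'],u,v,m.sum(),np.nanmean(p,0).round(4)); 
            vu=np.argwhere(m); X=np.array([onz(c,b,a,.01)[:2] for a,b in vu])
            print(cv2.minAreaRect((X*1000).astype(np.float32)), np.linalg.eigh(np.cov(X.T))[1][:,1])
# handle by depth/dark
H=P[165:205,425:475]; I=im[165:205,425:475].sum(-1)
m=(H[...,2]>.025)&(H[...,2]<.06); print('handle depth',m.sum(),H[m].mean(0).round(4),cv2.minAreaRect((H[m][:,:2]*1000).astype(np.float32)))
E
```

```text
1.3 [[-0.91, 0.414, 0.0], [0.414, 0.91, 0.0], [-0.0, 0.0, -1.0]]
3226 ((540.4412231445312, 86.18731689453125), (220.10704040527344, 99.5344009399414), 10.053428649902344) 0.0993331351609667
key 178 [0.4793 0.0754 0.1191] [0.034 0.033 0.008]
key 160 [0.54   0.0864 0.1191] [0.033 0.033 0.008]
key 44 [0.6013 0.0972 0.119 ] [0.017 0.017 0.007]
tray 0.69 423.23199999999997 192.79999999999998 952 [ 0.5109 -0.1838  0.0094]
((515.008056640625, -203.37828063964844), (105.14418029785156, 212.8665771484375), 19.264541625976562) [-0.29271621  0.95619936]
tray_handle 0.59 424.0 184.88 1048 [ 0.5102 -0.1849  0.0096]
((516.3455810546875, -203.30340576171875), (108.62425994873047, 212.1118927001953), 19.662385940551758) [-0.32323505  0.94631871]
handle depth 81 [ 0.5393 -0.2714  0.0445] ((540.184326171875, -273.51580810546875), (13.750389099121094, 32.081703186035156), 20.274412155151367)
```

View pics/crop.png

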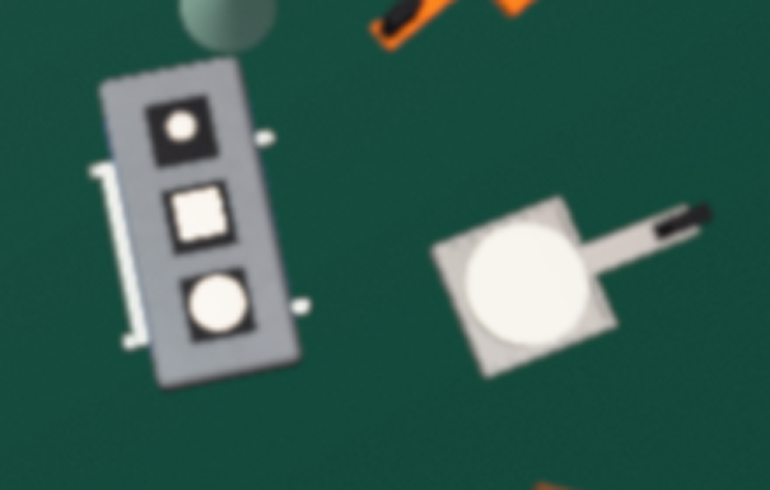

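The crop confirms it. The steel tray with black handle is on the right, its handle at crop (683,220). The lamp has its large key at (217,302), square at (200,213), small at (181,126), and its stop on the left. I'm moving above the handle.

```bash
python3 -m pendant '[{"dp":[0.0117,-0.0351,0],"delta_rot":[0,0,-0.0332],"grip":100},{"dp":[0.0117,-0.0351,0],"delta_rot":[0,0,-0.0332],"grip":100},{"dp":[0.0117,-0.0351,0],"delta_rot":[0,0,-0.0332],"grip":100},{"dp":[0.0117,-0.0351,0],"delta_rot":[0,0,-0.0332],"grip":100},{"dp":[0.0117,-0.0351,0],"delta_rot":[0,0,-0.0332],"grip":100},{"dp":[0.0117,-0.0351,0],"delta_rot":[0,0,-0.0332],"grip":100},{"dp":[0.0117,-0.0351,0],"delta_rot":[0,0,-0.0332],"grip":100},{"dp":[0.0117,-0.0351,0],"delta_rot":[0,0,-0.0332],"grip":100},{"dp":[0.0117,-0.0351,0],"delta_rot":[0,0,-0.0332],"grip":100},{"dp":[0.0117,-0.0351,0],"delta_rot":[0,0,-0.0332],"grip":100},{"dp":[0.0117,-0.0351,0],"delta_rot":[0,0,-0.0332],"grip":100},{"dp":[0.0117,-0.0351,0],"delta_rot":[0,0,-0.0332],"grip":100},{"dp":[0.0117,-0.0351,0],"delta_rot":[0,0,-0.0332],"grip":100},{"dp":[0.0117,-0.0351,0],"delta_rot":[0,0,-0.0332],"grip":100},{"dp":[0.0117,-0.0351,0],"delta_rot":[0,0,-0.0332],"grip":100},{"dp":[0.0117,-0.0351,0],"delta_rot":[0,0,-0.0332],"grip":100},{"dp":[0.0117,-0.0351,0],"delta_rot":[0,0,-0.0332],"grip":100},{"dp":[0.0117,-0.0351,0],"delta_rot":[0,0,-0.0332],"grip":100},{"dp":[0.0117,-0.0351,0],"delta_rot":[0,0,-0.0332],"grip":100},{"dp":[0.0117,-0.0351,0],"delta_rot":[0,0,-0.0332],"grip":100}]' 60
python3 -m pendant '[{"dp":[0.0117,-0.0351,0],"delta_rot":[0,0,-0.0332],"grip":100},{"dp":[0.0117,-0.0351,0],"delta_rot":[0,0,-0.0332],"grip":100},{"dp":[0.0117,-0.0351,0],"delta_rot":[0,0,-0.0332],"grip":100},{"dp":[0.0117,-0.0351,0],"delta_rot":[0,0,-0.0332],"grip":100},{"dp":[0,0,0],"delta_rot":[0,0,0],"grip":100},{"dp":[0,0,0],"delta_rot":[0,0,0],"grip":100},{"dp":[0,0,0],"delta_rot":[0,0,0],"grip":100}]'
python3 - <<'E'
from h import *
im,D=grab_frame('wrist'); c=get_calibration('wrist'); save('pics/w1.png',im)
for r in mark_of('wrist','tray_handle'):
    u,v=r['point'][0]*640,r['point'][1]*400; print(r['p'],u,v,onz(c,u,v,.035))
P=cloud(c,D); m=(P[...,2]>.038)&(P[...,2]<.056)&(np.hypot(P[...,0]-.54,P[...,1]+.273)<.04); q=P[m]
print(len(q),q.mean(0),cv2.minAreaRect((q[:,:2]*1000).astype(np.float32)))
E
```

```text
t: 3.07
tcp_pos: [0.493, -0.1351, 0.198]
tcp_rot: [[-0.46, 0.888, 0.0], [0.888, 0.46, -0.0], [-0.0, 0.0, -1.0]]
ft_force: [0.6, 0.1, -0.8]
opening: 0.999
gripper_force: 0.0
t: 3.65
tcp_pos: [0.5392, -0.2731, 0.1976]
tcp_rot: [[-0.34, 0.94, -0.001], [0.94, 0.34, 0.001], [0.001, -0.0, -1.0]]
ft_force: [0.3, 0.4, 0.3]
opening: 0.999
gripper_force: 0.0
0.95 9.280000000000001 109.00000000000001 [ 0.25400038 -0.31017536  0.035     ]
0.89 585.024 19.88 [ 0.70704102 -0.06806493  0.035     ]
0.62 323.2 171.52 [ 0.54342783 -0.26732373  0.035     ]
504 [ 0.54125315 -0.26910212  0.04729396] ((541.8098754882812, -270.3992919921875), (14.00212287902832, 32.78578186035156), 20.66057586669922)
```

```bash
python3 -m pendant '[{"dp":[0.002,0.002,-0.030],"delta_rot":[0,0,0.005],"grip":100},{"dp":[0,0,-0.035],"delta_rot":[0,0,0],"grip":100},{"dp":[0,0,-0.035],"delta_rot":[0,0,0],"grip":80},{"dp":[0,0,-0.035],"delta_rot":[0,0,0],"grip":80},{"dp":[0,0,-0.030],"delta_rot":[0,0,0],"grip":80},{"dp":[0,0,-0.0155],"delta_rot":[0,0,0],"grip":80},{"dp":[0,0,0],"delta_rot":[0,0,0],"grip":50},{"dp":[0,0,0],"delta_rot":[0,0,0],"grip":10},{"dp":[0,0,0],"delta_rot":[0,0,0],"grip":0},{"dp":[0,0,0],"delta_rot":[0,0,0],"grip":0},{"dp":[0,0,0],"delta_rot":[0,0,0],"grip":0},{"dp":[0,0,0],"delta_rot":[0,0,0],"grip":0},{"dp":[0,0,0],"delta_rot":[0,0,0],"grip":0},{"dp":[0,0,0],"delta_rot":[0,0,0],"grip":0}]' 60
```

```text
t: 4.92
tcp_pos: [0.5416, -0.2716, 0.0177]
tcp_rot: [[-0.345, 0.939, 0.0], [0.939, 0.345, -0.0], [-0.0, 0.0, -1.0]]
ft_force: [1.0, 0.3, 1.1]
opening: -0.0
gripper_force: 0.0
```

```bash
python3 - <<'E'
from h import *
im,D=grab_frame('wrist'); s,_=grab_frame('side'); 
save('pics/w2.png',np.vstack([im,cv2.resize(s[230:355,350:550],(640,400))])[:, :],.75)
E
```

```text
(no output)
```

View pics/w2.png

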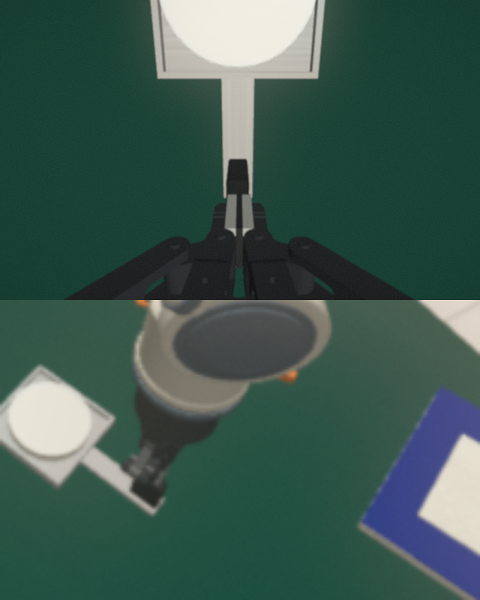

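```bash
python3 - <<'E'
from h import *
im,D=grab_frame('wrist'); c=get_calibration('wrist'); P=cloud(c,D); s=read_state(); print(s['opening'],s['gripper_force'],s['t'],s['joint_positions'])
print(c['origin'])
a=np.radians(110.2); X=np.array([np.cos(a),np.sin(a)]); Y=np.array([-X[1],X[0]])
Q=P[...,:2]-np.array(s['tcp_pos'][:2])
for v in range(205,330,8): print(v,P[v,316].round(3),'along',(Q[v,316]@X).round(4),'across',(Q[v,[306,316,326]]@Y).round(4))
r=200
save('pics/w3.png',im[180:340,240:400],4)
E
```

```text
-0.0037232255131295702 0.0 5.0667 [-5.63265946e-01  6.84373387e-01  1.56412667e+00 -3.98246527e-06
  8.93028133e-01 -9.15438593e-01]
[ 0.51414461 -0.19356145  0.19388162]
205 [ 0.535 -0.253  0.006] along 0.0198 across [ 0.0056  0.0001 -0.0054]
213 [ 0.536 -0.256  0.01 ] along 0.0165 across [ 0.0056  0.0001 -0.0053]
221 [ 0.536 -0.256  0.022] along 0.0164 across [ 0.0051  0.     -0.0051]
229 [ 0.536 -0.256  0.032] along 0.0162 across [ 0.0048 -0.     -0.0049]
237 [ 0.536 -0.256  0.042] along 0.0162 across [ 0.0044 -0.0001 -0.0047]
245 [ 0.537 -0.258  0.047] along 0.0145 across [ 0.0044 -0.0001 -0.0046]
253 [ 0.538 -0.261  0.048] along 0.0111 across [ 0.0044 -0.0001 -0.0046]
261 [ 0.537 -0.26   0.058] along 0.0122 across [ 0.0041 -0.0002 -0.0044]
269 [ 0.538 -0.26   0.064] along 0.0118 across [ 0.0038 -0.0002 -0.0043]
277 [ 0.538 -0.26   0.07 ] along 0.0117 across [ 0.0036 -0.0003 -0.0041]
285 [ 0.538 -0.26   0.076] along 0.0118 across [ 0.0034 -0.0003 -0.004 ]
293 [ 0.538 -0.26   0.081] along 0.0117 across [ 0.0033 -0.0003 -0.0039]
301 [ 0.538 -0.26   0.087] along 0.012 across [ 0.0031 -0.0004 -0.0038]
309 [ 0.539 -0.262  0.088] along 0.0095 across [ 0.0028 -0.0004 -0.0038]
317 [ 0.54  -0.265  0.089] along 0.0068 across [ 0.0027 -0.0004 -0.0036]
325 [ 0.541 -0.268  0.089] along 0.0035 across [ 0.0026 -0.0003 -0.0035]
```

View pics/w3.png

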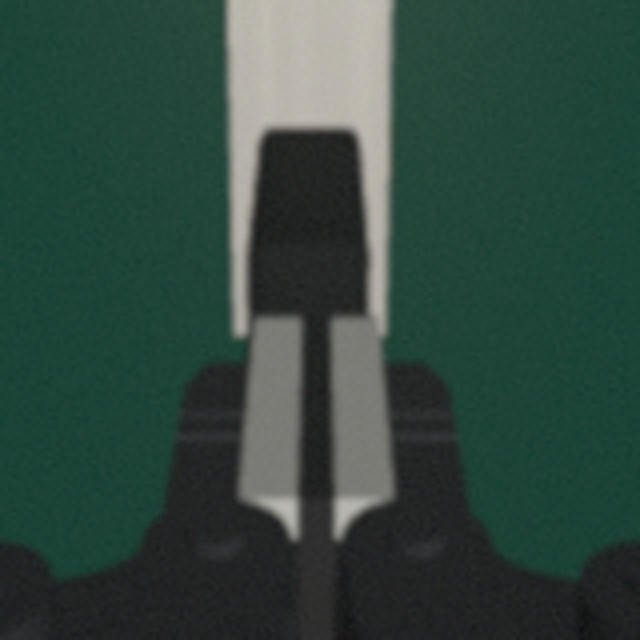

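```bash
python3 - <<'E'
from h import *
im,D=grab_frame('wrist'); c=get_calibration('wrist'); P=cloud(c,D); s=read_state()
a=np.radians(110.2); X=np.array([np.cos(a),np.sin(a)]); Y=np.array([-X[1],X[0]])
Q=P[...,:2]-np.array(s['tcp_pos'][:2])
for v in range(250,330,8):
    print(v,[tuple((1000*np.array([Q[v,u]@X,Q[v,u]@Y,P[v,u,2]])).round().astype(int).tolist()) for u in (286,292,298,304,308,316,324,328,334,340,346)])
E
python3 -m pendant '[{"dp":[0,0,0],"delta_rot":[0,0,0],"grip":0}]' 60
```

```text
250 [(-10, 18, 1), (-10, 14, 0), (-7, 11, 6), (12, 5, 47), (13, 3, 48), (12, 0, 47), (12, -4, 47), (13, -5, 48), (-8, -10, 4), (-10, -14, 0), (-10, -18, 0)]
258 [(-15, 18, 1), (-15, 15, 0), (-13, 11, 6), (8, 5, 47), (8, 4, 46), (9, 0, 48), (8, -4, 47), (8, -6, 47), (-13, -10, 5), (-15, -14, 1), (-16, -18, 0)]
266 [(-21, 18, 1), (-21, 15, 0), (-21, 11, 1), (12, 5, 61), (12, 3, 61), (12, 0, 62), (12, -4, 61), (12, -5, 62), (12, -8, 61), (-21, -14, 0), (-21, -18, 0)]
274 [(-26, 18, 1), (8, 10, 61), (7, 7, 60), (12, 4, 68), (12, 3, 69), (11, 0, 67), (12, -3, 68), (12, -5, 68), (12, -7, 68), (8, -10, 61), (8, -13, 61)]
282 [(8, 12, 67), (8, 9, 68), (8, 7, 68), (13, 4, 75), (12, 3, 74), (12, 0, 74), (13, -3, 75), (12, -5, 74), (12, -7, 74), (8, -10, 67), (8, -12, 68)]
290 [(8, 11, 73), (8, 9, 73), (8, 7, 73), (12, 4, 79), (12, 3, 80), (11, 0, 78), (12, -3, 79), (12, -5, 79), (11, -7, 79), (8, -9, 73), (8, -12, 73)]
298 [(8, 11, 79), (8, 9, 79), (8, 6, 78), (12, 4, 85), (12, 2, 85), (12, 0, 85), (12, -3, 85), (12, -5, 86), (12, -7, 85), (7, -9, 77), (7, -12, 78)]
306 [(14, 9, 93), (14, 7, 92), (-9223372036854775808, -9223372036854775808, -9223372036854775808), (13, 4, 92), (10, 2, 87), (11, 0, 88), (11, -3, 89), (11, -4, 89), (13, -6, 92), (13, -8, 91), (12, -10, 90)]
314 [(14, 9, 98), (14, 7, 98), (15, 5, 98), (13, 3, 96), (13, 2, 96), (8, 0, 89), (9, -3, 89), (13, -4, 95), (13, -6, 96), (15, -8, 98), (15, -10, 98)]
322 [(13, 9, 99), (13, 7, 100), (13, 5, 99), (13, 3, 100), (13, 2, 100), (5, 0, 89), (8, -3, 92), (13, -4, 100), (13, -6, 100), (12, -8, 99), (13, -10, 100)]
t: 5.2
tcp_pos: [0.5415, -0.2715, 0.0174]
tcp_rot: [[-0.345, 0.939, -0.0], [0.939, 0.345, 0.0], [0.0, -0.0, -1.0]]
ft_force: [-0.7, 0.9, -0.4]
opening: 0.003
gripper_force: 0.0<stdin>:6: RuntimeWarning: invalid value encountered in cast
```

The fingers shut above the handle. Wrist depth puts their ends at about z=0.058, while the reported TCP is 0.0175, so the real finger ends sit about 40 mm above the reported TCP. I'll open, descend in guarded steps, and check again.

```bash
python3 -m pendant '[{"dp":[0,0,0.005],"delta_rot":[0,0,0],"grip":80},{"dp":[0,0,0],"delta_rot":[0,0,0],"grip":80},{"dp":[0,0,0],"delta_rot":[0,0,0],"grip":80},{"dp":[0,0,0],"delta_rot":[0,0,0],"grip":80},{"dp":[0,0,0],"delta_rot":[0,0,0],"grip":80},{"dp":[0,0,-0.01],"delta_rot":[0,0,0],"grip":80},{"dp":[0,0,-0.01],"delta_rot":[0,0,0],"grip":80},{"dp":[0,0,0],"delta_rot":[0,0,0],"grip":80}]' 60
python3 - <<'E'
from h import *
im,D=grab_frame('wrist'); c=get_calibration('wrist'); P=cloud(c,D); s=read_state()
a=np.radians(110.2); X=np.array([np.cos(a),np.sin(a)]); Y=np.array([-X[1],X[0]])
Q=P[...,:2]-np.array(s['tcp_pos'][:2]); A=Q@X; B=Q@Y; Z=P[...,2]
for lo,hi in ((15,30),(30,45),(45,60)):
  for sg in (1,-1):
    m=(abs(A)<14)&(B*sg>lo/1000)&(B*sg<hi/1000)&(Z>.008)
    if m.sum()>5: print(sg,lo,m.sum(),np.percentile(Z[m],[1,5,50]).round(4))
print(arm.__dict__ if hasattr(arm,'__dict__') else dir(arm))
E
```

```text
t: 5.87
tcp_pos: [0.5403, -0.2707, -0.0001]
tcp_rot: [[-0.345, 0.939, -0.003], [0.939, 0.345, 0.002], [0.002, -0.002, -1.0]]
ft_force: [-0.3, 0.2, -0.6]
opening: 0.801
gripper_force: 0.0
1 15 5155 [0.0124 0.0136 0.0229]
-1 15 4845 [0.0126 0.0136 0.0228]
1 30 7202 [0.0126 0.0208 0.0725]
-1 30 7365 [0.0128 0.0209 0.0712]
1 45 6552 [0.0089 0.012  0.0954]
-1 45 6611 [0.0092 0.0122 0.0941]
{}
```

```bash
python3 - <<'E'
from h import *
im,D=grab_frame('wrist'); c=get_calibration('wrist'); P=cloud(c,D); s=read_state()
save('pics/w4.png',im,1)
a=np.radians(110.2); X=np.array([np.cos(a),np.sin(a)]); Y=np.array([-X[1],X[0]])
Q=P[...,:2]-np.array(s['tcp_pos'][:2])
for v in range(230,400,14):
    print(v,[tuple((1000*np.nan_to_num(np.array([Q[v,u]@X,Q[v,u]@Y,P[v,u,2]]))).round().astype(int).tolist()) for u in (180,200,220,240,260,280,300,318)])
E
```

```text
230 [(10, 72, 2), (10, 62, 1), (10, 51, 1), (10, 40, 1), (10, 30, 2), (9, 19, 0), (12, 8, 7), (15, -1, 15)]
244 [(2, 73, 2), (2, 62, 1), (2, 51, 2), (1, 41, 1), (1, 30, 1), (2, 19, 2), (4, 8, 7), (16, -1, 32)]
258 [(-7, 74, 1), (-7, 63, 1), (-7, 52, 1), (-7, 41, 1), (-6, 30, 2), (-7, 20, 1), (-4, 9, 6), (16, -1, 46)]
272 [(-16, 76, 0), (-16, 64, 1), (12, 38, 50), (-15, 42, 1), (-16, 31, 0), (-15, 20, 1), (-13, 9, 6), (10, -1, 48)]
286 [(-25, 77, 0), (8, 45, 55), (11, 36, 60), (-24, 43, 1), (-25, 32, 1), (-24, 20, 1), (-24, 9, 2), (4, -1, 48)]
300 [(-33, 78, 1), (7, 42, 63), (12, 33, 70), (-33, 43, 1), (-33, 32, 1), (-33, 21, 2), (-33, 9, 1), (-2, -1, 49)]
314 [(7, 47, 72), (12, 37, 78), (7, 33, 72), (-43, 44, 1), (-42, 32, 2), (-43, 21, 1), (-42, 9, 2), (-10, -1, 48)]
328 [(14, 40, 89), (12, 35, 86), (3, 33, 73), (-53, 45, 1), (-53, 33, 0), (-53, 21, 0), (-52, 10, 1), (-52, -1, 1)]
342 [(13, 38, 94), (13, 32, 93), (-1, 33, 76), (-63, 46, 1), (-62, 34, 1), (0, 0, 0), (-61, 10, 2), (-63, -1, 0)]
356 [(13, 36, 98), (13, 31, 98), (-7, 33, 76), (-73, 46, 0), (-73, 34, 1), (-72, 22, 1), (-72, 10, 1), (-72, -1, 1)]
370 [(17, 32, 108), (19, 27, 110), (17, 22, 108), (-83, 47, 1), (-84, 35, 0), (-83, 22, 1), (-83, 10, 1), (-83, -1, 1)]
384 [(18, 30, 114), (17, 26, 112), (18, 21, 113), (-93, 47, 2), (-93, 35, 1), (-93, 23, 2), (-94, 10, 1), (-94, -1, 1)]
398 [(18, 29, 117), (18, 24, 117), (18, 20, 117), (-105, 48, 1), (10, 13, 110), (10, 8, 110), (12, 3, 111), (12, -1, 112)]
```

View pics/w4.png

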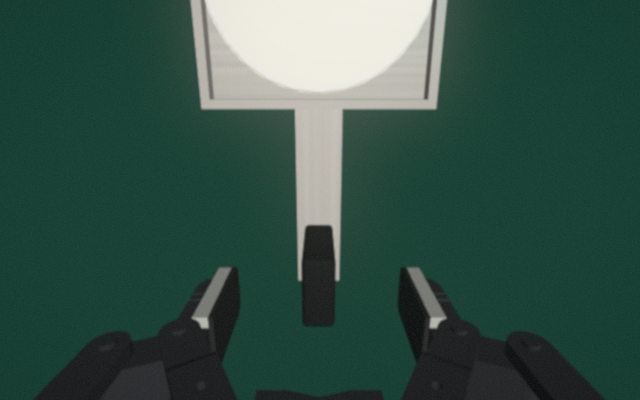

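The picture shows the open pads at (218,300) and (420,300) straddling the handle at (318,290). It is intact, with the pad tips still at z≈0.049. I'll go 23 mm lower and close.

```bash
python3 -m pendant '[{"dp":[0,0,-0.012],"delta_rot":[0,0,0],"grip":80},{"dp":[0,0,-0.011],"delta_rot":[0,0,0],"grip":80},{"dp":[0,0,0],"delta_rot":[0,0,0],"grip":40},{"dp":[0,0,0],"delta_rot":[0,0,0],"grip":0},{"dp":[0,0,0],"delta_rot":[0,0,0],"grip":0},{"dp":[0,0,0],"delta_rot":[0,0,0],"grip":0},{"dp":[0,0,0],"delta_rot":[0,0,0],"grip":0},{"dp":[0,0,0],"delta_rot":[0,0,0],"grip":0},{"dp":[0,0,0],"delta_rot":[0,0,0],"grip":0}]' 60
```

```text
t: 6.72
tcp_pos: [0.5417, -0.2717, -0.0202]
tcp_rot: [[-0.345, 0.939, 0.001], [0.939, 0.345, -0.001], [-0.001, 0.0, -1.0]]
ft_force: [-1.2, -0.4, 5.8]
opening: 0.158
gripper_force: 59.1
```

```bash
python3 -m pendant '[{"dp":[0.0023,0.0044,0],"delta_rot":[0,0,-0.009],"grip":0},{"dp":[0.0046,0.0087,0],"delta_rot":[0,0,-0.0177],"grip":0},{"dp":[0.0046,0.0087,0],"delta_rot":[0,0,-0.0177],"grip":0},{"dp":[0.0046,0.0087,0],"delta_rot":[0,0,-0.0177],"grip":0},{"dp":[0.0046,0.0087,0],"delta_rot":[0,0,-0.0177],"grip":0},{"dp":[0.0046,0.0087,0],"delta_rot":[0,0,-0.0177],"grip":0},{"dp":[0.0046,0.0087,0],"delta_rot":[0,0,-0.0177],"grip":0},{"dp":[0.0046,0.0087,0],"delta_rot":[0,0,-0.0177],"grip":0},{"dp":[0.0046,0.0087,0],"delta_rot":[0,0,-0.0177],"grip":0},{"dp":[0.0046,0.0087,0],"delta_rot":[0,0,-0.0177],"grip":0},{"dp":[0.0023,0.0044,0],"delta_rot":[0,0,-0.009],"grip":0},{"dp":[0,0,0],"delta_rot":[0,0,0],"grip":0}]'
python3 - <<'E'
from h import *
s=read_state(); print(s['tcp_pos'],s['ft_force'],s['opening'])
im,D=grab_frame('wrist'); c=get_calibration('wrist'); P=cloud(c,D); save('pics/w5.png',im,1)
o=np.array([.5404,.0862]); X=np.array([-.1745,.985]); Y=np.array([-X[1],X[0]])
Q=P[...,:2]-o; A=Q@X; B=Q@Y; Z=P[...,2]
hsv=cv2.cvtColor(im,cv2.COLOR_RGB2HSV)
m=(A<-.08)&(A>-.23)&(abs(B)<.08)&(hsv[...,1]<90)&(Z>.004)&(Z<.03)&(A>-.215)
print('pan in lamp frame',m.sum(),cv2.minAreaRect((np.stack([A,B],-1)[m]*1000).astype(np.float32)))
m=(Z>.003)&(Z<.025)&(A<.08)&(A>-.085)&(abs(B)<.1)&(hsv[...,1]<90)
for lo in range(-84,0,6):
    k=m&(A>lo/1000)&(A<(lo+6)/1000)
    if k.sum()>5:
        b=B[k]*1000; print(lo,k.sum(),[np.percentile(b[b<0],[2,98]).round(1) if (b<0).sum()>3 else None,np.percentile(b[b>0],[2,98]).round(1) if (b>0).sum()>3 else None])
E
```

```text
t: 7.72
tcp_pos: [0.5883, -0.1836, -0.0202]
tcp_rot: [[-0.174, 0.985, 0.001], [0.985, 0.174, -0.0], [-0.0, 0.001, -1.0]]
ft_force: [1.4, 6.1, 6.5]
opening: 0.152
gripper_force: 59.4
[ 0.58826432 -0.18355217 -0.02015833] [1.42739946 6.14598471 6.47947172] 0.1522731318881471
pan in lamp frame 32499 ((-188.15304565429688, -0.6908721923828125), (104.91394805908203, 53.69392013549805), 89.96092224121094)
```

View pics/w5.png

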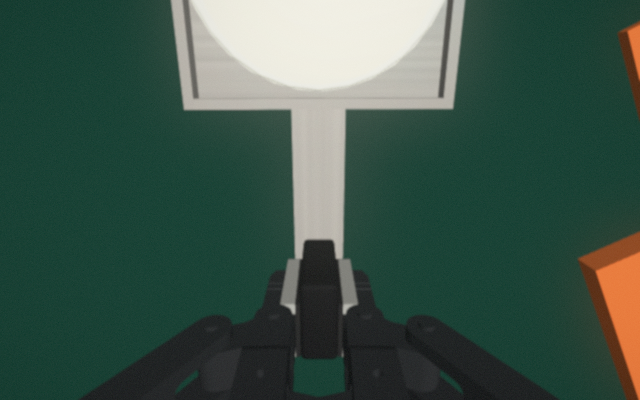

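Tray is aligned with the lane in the lamp frame (y offset -0.7 mm, yaw about 0) and the dish is in the pan. About 149 mm remain, so I'm sliding it in.

```bash
python3 -m pendant '[{"dp":[-0.0010,0.005,0],"delta_rot":[0,0,0],"grip":0},{"dp":[-0.00175,0.00985,0],"delta_rot":[0,0,0],"grip":0},{"dp":[-0.00175,0.00985,0],"delta_rot":[0,0,0],"grip":0},{"dp":[-0.00175,0.00985,0],"delta_rot":[0,0,0],"grip":0},{"dp":[-0.00175,0.00985,0],"delta_rot":[0,0,0],"grip":0},{"dp":[-0.00175,0.00985,0],"delta_rot":[0,0,0],"grip":0},{"dp":[-0.00175,0.00985,0],"delta_rot":[0,0,0],"grip":0},{"dp":[-0.00175,0.00985,0],"delta_rot":[0,0,0],"grip":0},{"dp":[0,0,0],"delta_rot":[0,0,0],"grip":0}]'
python3 -m pendant '[{"dp":[-0.00175,0.00985,0],"delta_rot":[0,0,0],"grip":0},{"dp":[-0.00175,0.00985,0],"delta_rot":[0,0,0],"grip":0},{"dp":[-0.00175,0.00985,0],"delta_rot":[0,0,0],"grip":0},{"dp":[-0.00175,0.00985,0],"delta_rot":[0,0,0],"grip":0},{"dp":[-0.00175,0.00985,0],"delta_rot":[0,0,0],"grip":0},{"dp":[-0.0009,0.0049,0],"delta_rot":[0,0,0],"grip":0},{"dp":[0,0,0],"delta_rot":[0,0,0],"grip":0}]'
```

```text
t: 8.52
tcp_pos: [0.5743, -0.109, -0.0202]
tcp_rot: [[-0.175, 0.985, 0.001], [0.985, 0.175, 0.0], [-0.0, 0.001, -1.0]]
ft_force: [0.6, 9.0, 9.3]
opening: 0.153
gripper_force: 59.9
t: 9.1
tcp_pos: [0.5648, -0.0551, -0.0202]
tcp_rot: [[-0.174, 0.985, 0.001], [0.985, 0.174, 0.0], [-0.0, 0.001, -1.0]]
ft_force: [1.5, 9.0, 9.1]
opening: 0.156
gripper_force: 59.9
```

```bash
python3 -m pendant '[{"dp":[-0.0007,0.004,0],"delta_rot":[0,0,0],"grip":0},{"dp":[-0.0007,0.004,0],"delta_rot":[0,0,0],"grip":0},{"dp":[-0.0007,0.004,0],"delta_rot":[0,0,0],"grip":0},{"dp":[-0.0003,0.002,0],"delta_rot":[0,0,0],"grip":0},{"dp":[0,0,0],"delta_rot":[0,0,0],"grip":0}]'
python3 -m pendant '[{"dp":[-0.0003,0.002,0],"delta_rot":[0,0,0],"grip":0},{"dp":[0,0,0],"delta_rot":[0,0,0],"grip":0}]'
python3 -m pendant '[{"dp":[-0.0003,0.002,0],"delta_rot":[0,0,0],"grip":0},{"dp":[0,0,0],"delta_rot":[0,0,0],"grip":0}]'
```

```text
t: 9.52
tcp_pos: [0.5626, -0.042, -0.0202]
tcp_rot: [[-0.174, 0.985, 0.001], [0.985, 0.174, -0.0], [-0.001, 0.001, -1.0]]
ft_force: [0.1, 0.1, 8.0]
opening: 0.159
gripper_force: 59.6
t: 9.68
tcp_pos: [0.5624, -0.0402, -0.0201]
tcp_rot: [[-0.174, 0.985, 0.001], [0.985, 0.174, -0.001], [-0.001, 0.001, -1.0]]
ft_force: [1.2, -3.5, 7.6]
opening: 0.154
gripper_force: 59.5
t: 9.85
tcp_pos: [0.5621, -0.0383, -0.0202]
tcp_rot: [[-0.174, 0.985, 0.001], [0.985, 0.174, -0.001], [-0.001, 0.001, -1.0]]
ft_force: [1.5, -3.8, 7.0]
opening: 0.157
gripper_force: 59.5
```

```bash
for i in 1 2 3; do python3 -m pendant '[{"dp":[-0.0002,0.0015,0],"delta_rot":[0,0,0],"grip":0},{"dp":[0,0,0],"delta_rot":[0,0,0],"grip":0}]' | grep -E "tcp_pos|ft_force"; done
```

```text
tcp_pos: [0.5619, -0.0369, -0.0202]
ft_force: [1.2, -4.0, 7.5]
tcp_pos: [0.5617, -0.0354, -0.0202]
ft_force: [0.7, -3.5, 7.4]
tcp_pos: [0.5616, -0.0343, -0.0201]
ft_force: [0.6, -10.9, 7.5]
```

```bash
for i in 1 2; do python3 -m pendant '[{"dp":[-0.0002,0.001,0],"delta_rot":[0,0,0],"grip":0},{"dp":[0,0,0],"delta_rot":[0,0,0],"grip":0}]' | grep -E "tcp_pos|ft_force"; done
```

```text
tcp_pos: [0.5616, -0.0343, -0.0201]
ft_force: [-0.8, -22.2, 6.0]
tcp_pos: [0.5617, -0.0343, -0.0201]
ft_force: [0.4, -32.7, 5.1]
```

The tray has hit the stop: it stopped moving and the force rose to 33 N at the expected place. Releasing and rising.

```bash
python3 -m pendant '[{"dp":[0.0003,-0.0018,0],"delta_rot":[0,0,0],"grip":0},{"dp":[0,0,0],"delta_rot":[0,0,0],"grip":45},{"dp":[0,0,0],"delta_rot":[0,0,0],"grip":45},{"dp":[0,0,0],"delta_rot":[0,0,0],"grip":45},{"dp":[0,0,0],"delta_rot":[0,0,0],"grip":45},{"dp":[0,0,0.01],"delta_rot":[0,0,0],"grip":45},{"dp":[0,0,0.03],"delta_rot":[0,0,0],"grip":45},{"dp":[0,0,0.035],"delta_rot":[0,0,0],"grip":45},{"dp":[0,0,0.035],"delta_rot":[0,0,0],"grip":45},{"dp":[0,0,0.035],"delta_rot":[0,0,0],"grip":0},{"dp":[0,0,0.035],"delta_rot":[0,0,0],"grip":0},{"dp":[0,0,0],"delta_rot":[0,0,0],"grip":0},{"dp":[0,0,0],"delta_rot":[0,0,0],"grip":0},{"dp":[0,0,0],"delta_rot":[0,0,0],"grip":0}]'
python3 - <<'E'
from h import *
s=read_state()
o=np.array([.5404,.0862]); X=np.array([-.1745,.985]); Y=np.array([-X[1],X[0]])
for n in ('top','wrist'):
    im,D=grab_frame(n); c=get_calibration(n); P=cloud(c,D); save(f'pics/{n}6.png',im,1)
    Q=P[...,:2]-o; A=Q@X; B=Q@Y; Z=P[...,2]
    m=(A<-.09)&(A>-.16)&(abs(B)<.03)&(Z>.04)&(Z<.055); print(n,'handle',m.sum(),(A[m].min(),A[m].max(),B[m].mean()) if m.sum() else '')
    for k,y in (('L',.062),('Q',0),('S',-.062)):
        m=(abs(A)<.025)&(abs(B-y)<.025)&(Z>.113)&(Z<.13); print(k,m.sum(),P[m].mean(0).round(4) if m.sum() else '')
E
```

```text
t: 11.85
tcp_pos: [0.5605, -0.0334, 0.1595]
tcp_rot: [[-0.174, 0.985, -0.0], [0.985, 0.174, -0.0], [0.0, -0.0, -1.0]]
ft_force: [-0.7, -0.4, 0.0]
opening: -0.004
gripper_force: 0.0
top handle 0 
L 180 [0.4791 0.0755 0.1192]
Q 161 [0.5399 0.0864 0.1188]
S 48 [0.6007 0.0972 0.1191]
wrist handle 638 (np.float64(-0.13783299589513726), np.float64(-0.10533273872991995), np.float64(-0.0005974384411984623))
L 2199 [0.4821 0.0722 0.12  ]
Q 1939 [0.5423 0.0827 0.12  ]
S 635 [0.6018 0.0971 0.1197]
```

```bash
python3 -m pendant '[{"dp":[-0.0161,0.0216,0],"delta_rot":[0,0,0],"grip":0},{"dp":[-0.0161,0.0216,0],"delta_rot":[0,0,0],"grip":0},{"dp":[-0.0161,0.0216,0],"delta_rot":[0,0,0],"grip":0},{"dp":[-0.0161,0.0216,0],"delta_rot":[0,0,0],"grip":0},{"dp":[-0.0161,0.0216,0],"delta_rot":[0,0,0],"grip":0},{"dp":[0,0,-0.03],"delta_rot":[0,0,0],"grip":0},{"dp":[0,0,-0.03],"delta_rot":[0,0,0],"grip":0},{"dp":[0,0,0],"delta_rot":[0,0,0],"grip":0},{"dp":[0,0,0],"delta_rot":[0,0,0],"grip":0}]' | grep -E "pos|force"
python3 -m pendant '[{"dp":[0,0,-0.006],"delta_rot":[0,0,0],"grip":0},{"dp":[0,0,-0.006],"delta_rot":[0,0,0],"grip":0},{"dp":[0,0,0],"delta_rot":[0,0,0],"grip":0}]' | grep -E "pos|force"
python3 - <<'E'
from h import *
s,_=grab_frame('side'); im,D=grab_frame('wrist'); a=cv2.resize(s[140:240,260:420],(640,400))
save('pics/k7.png',np.vstack([a,im]),.74)
E
```

```text
tcp_pos: [0.479, 0.0744, 0.0983]
ft_force: [0.5, -0.2, 0.3]
gripper_force: 0.0
tcp_pos: [0.4806, 0.0742, 0.0872]
ft_force: [-0.7, 0.4, 0.2]
gripper_force: 0.0
```

View pics/k7.png

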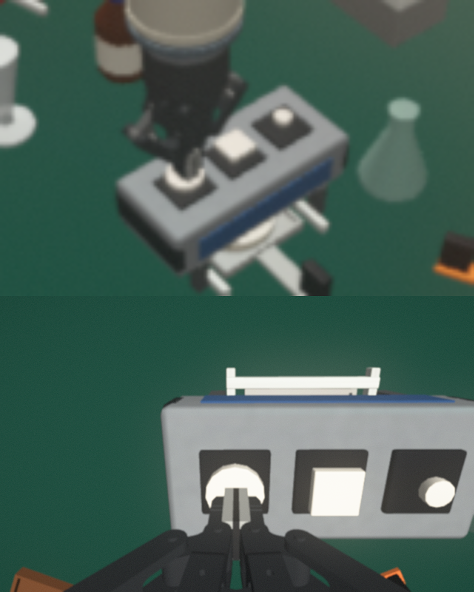

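Both views show the fingers centred just above the large key, with the tray pan under the lamp against the stop. Pressing in small steps.

```bash
for i in 1 2 3 4; do python3 -m pendant '[{"dp":[0,0,-0.002],"delta_rot":[0,0,0],"grip":0},{"dp":[0,0,0],"delta_rot":[0,0,0],"grip":0}]' | grep -E "pos|ft_force"; done
```

```text
tcp_pos: [0.4808, 0.0744, 0.0856]
ft_force: [0.6, -1.0, 2.0]
tcp_pos: [0.4808, 0.0744, 0.0834]
ft_force: [0.7, -0.4, 3.1]
tcp_pos: [0.4808, 0.0744, 0.0813]
ft_force: [1.6, -1.8, 3.6]
tcp_pos: [0.4809, 0.0744, 0.0801]
ft_force: [-3.8, -2.7, 27.1]
```

Fully down: 27 N at the bottom stop after 6 mm of travel. Lifting and moving to the small key.

```bash
python3 -m pendant '[{"dp":[0,0,0.01],"delta_rot":[0,0,0],"grip":0},{"dp":[0,0,0.03],"delta_rot":[0,0,0],"grip":0},{"dp":[0,0,0],"delta_rot":[0,0,0],"grip":0},{"dp":[0.0301,0.0056,0],"delta_rot":[0,0,0],"grip":0},{"dp":[0.0301,0.0056,0],"delta_rot":[0,0,0],"grip":0},{"dp":[0.0301,0.0056,0],"delta_rot":[0,0,0],"grip":0},{"dp":[0.0301,0.0056,0],"delta_rot":[0,0,0],"grip":0},{"dp":[0,0,0],"delta_rot":[0,0,0],"grip":0},{"dp":[0,0,-0.02],"delta_rot":[0,0,0],"grip":0},{"dp":[0,0,-0.01],"delta_rot":[0,0,0],"grip":0},{"dp":[0,0,0],"delta_rot":[0,0,0],"grip":0},{"dp":[0,0,0],"delta_rot":[0,0,0],"grip":0}]' | grep -E "pos|ft_force"
python3 - <<'E'
from h import *
s,_=grab_frame('side'); im,D=grab_frame('wrist'); a=cv2.resize(s[140:240,280:440],(640,400))
save('pics/k8.png',np.vstack([a,im]),.74)
E
```

```text
tcp_pos: [0.5999, 0.0968, 0.0888]
ft_force: [0.4, 0.2, 0.0]
```

View pics/k8.png

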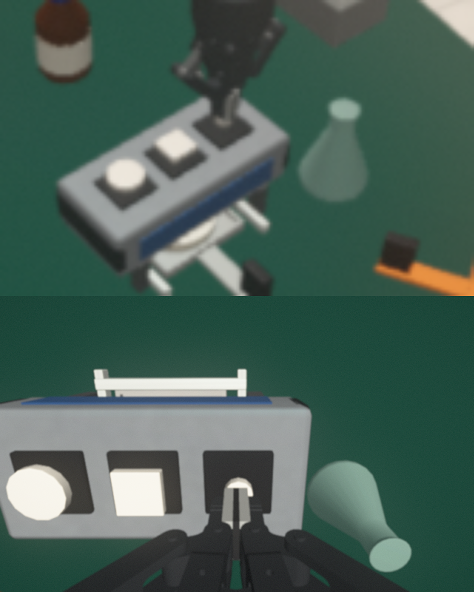

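The fingers are centred over the small key and the large key is back up. Pressing the small key.

```bash
for i in 1 2; do python3 -m pendant '[{"dp":[0,0,-0.003],"delta_rot":[0,0,0],"grip":0},{"dp":[0,0,0],"delta_rot":[0,0,0],"grip":0}]' | grep -E "pos|ft_force"; done
for i in 1 2; do python3 -m pendant '[{"dp":[0,0,-0.002],"delta_rot":[0,0,0],"grip":0},{"dp":[0,0,0],"delta_rot":[0,0,0],"grip":0}]' | grep -E "pos|ft_force"; done
```

```text
tcp_pos: [0.6009, 0.0968, 0.0866]
ft_force: [0.3, -0.3, 0.4]
tcp_pos: [0.601, 0.0968, 0.0834]
ft_force: [0.2, 0.2, 3.1]
tcp_pos: [0.601, 0.0969, 0.0813]
ft_force: [0.7, 1.0, 3.3]
tcp_pos: [0.6012, 0.0968, 0.0803]
ft_force: [-4.4, -1.1, 18.7]
```

Fully down. Lifting clear and checking the scene.

```bash
python3 -m pendant '[{"dp":[0,0,0.01],"delta_rot":[0,0,0],"grip":0},{"dp":[0,0,0.03],"delta_rot":[0,0,0],"grip":0},{"dp":[0,0,0.03],"delta_rot":[0,0,0],"grip":0},{"dp":[0,0,0.03],"delta_rot":[0,0,0],"grip":0},{"dp":[0,0,0],"delta_rot":[0,0,0],"grip":0},{"dp":[0,0,0],"delta_rot":[0,0,0],"grip":0}]' | grep -E "^t|pos|ft_force"
python3 - <<'E'
from h import *
im,D=grab_frame('side')
for l in ['flask','bottle','measure']:
    c=get_calibration('side'); print(l,[onz(c,r['point'][0]*640,r['point'][1]*400,0).round(3) for r in mark_of('side',l)[:1]])
P=cloud(c,D); o=np.array([.5404,.0862]); X=np.array([-.1745,.985]); Y=np.array([-X[1],X[0]])
Q=P[...,:2]-o; A=Q@X; B=Q@Y; Z=P[...,2]
m=(A<-.09)&(A>-.17)&(abs(B)<.03)&(Z>.02)&(Z<.055); print(m.sum(),A[m].min(),A[m].max(),(A[m].min()+A[m].max())/2,B[m].mean(),Z[m].max())
for y in (.062,0,-.062):
    m=(abs(A)<.02)&(abs(B-y)<.02)&(Z>.11)&(Z<.13); print(m.sum(),np.percentile(Z[m],[50,90]) if m.sum() else '')
E
```

```text
t: 15.98
tcp_pos: [0.6016, 0.0969, 0.1809]
tcp_rot: [[-0.174, 0.985, 0.003], [0.985, 0.174, 0.0], [-0.0, 0.003, -1.0]]
ft_force: [0.3, -0.2, 0.0]
flask [array([0.722, 0.064, 0.   ])]
bottle [array([0.557, 0.369, 0.   ])]
measure [array([ 0.388,  0.327, -0.   ])]
104 -0.14035904067806054 -0.10749597270870163 -0.1239275066933811 0.002422424796366602 0.05050973909049161
112 [0.11922487 0.12114481]
99 [0.11924665 0.12082769]
27 [0.11964378 0.12207232]
```

Handle is centred at -124 mm in the lamp frame (home is -125), all keys are up, and the glassware is unmoved within the networks' scatter.

```bash
python3 -c "
from station import workorder
print(workorder.finish_job())"
```

```text
the job is handed in; nothing more can be done
None
```

The tray is home against the stop with the dish on it, the large key and then the small key were pressed fully down and came back up, the square key and glassware were left alone, and the job is handed in at about 16 s.

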